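# Pack the socket set away and shut the case

## Task

The socket set was left out among the engine parts: put the ratchet, the extension bar, the large socket and the small socket back into the open blue case, each seated flat down in the recess cut to its own outline and size, sockets standing upright as they are now. With all four in and nothing standing above the rim, swing the lid over and close it fully.

Things in the scene. Friction and masses are not known exactly. Their poses are not given: they have to be found in the camera images.
- ratchet: Stubby steel ratchet lying flat, 124 mm long. Origin: underside, middle of the length; x points to the head. Round head 36 mm across, 30 mm high, centred at x = +44 mm, a 12 mm square stub on it (top at 40 mm). Straight handle 22 mm wide, 22 mm high, from x = -62 to +26 mm, dark rings near its tail. About 0.26 kg, balances near x = +13 mm.
- bar: Plain steel extension bar lying flat, square in section: 18 mm wide, 18 mm high, 92 mm long along its x axis, including a 10 mm long, 12 mm square stub at the +x end. Origin: underside, middle of the length. About 0.16 kg. It may go into its recess either way round.
- socket_large: Large steel socket, upright cylinder 48 mm in diameter, 44 mm high, dark hexagon on top. Origin: centre of the underside, z up. About 0.3 kg.
- socket_small: Small steel socket, upright cylinder 26 mm in diameter, 36 mm high, dark hexagon on top. Origin: centre of the underside, z up. About 0.09 kg.
- bay_ratchet: Fixed black insert in the case, 150 x 75.5 x 9 mm, x towards the lid's hinge. Origin: centre of its underside; grey recess floor 4 mm, top 9 mm above it. Recess for the ratchet: 38 mm wide from x = -70 to +18 mm (handle), 52 mm wide from x = +18 to +70 mm (head). The ratchet's origin belongs over this origin, its x along this x.
- bay_bar: Fixed black insert in the case, 150 x 75.5 x 9 mm, x towards the lid's hinge. Origin: centre of its underside; grey recess floor 4 mm, top 9 mm above it. Recess for the extension bar: straight rectangle 108 mm (x) by 34 mm (y), centred. The four inserts lie side by side, 76.5 mm apart, in any order.
- bay_large: Fixed black insert in the case, 150 x 75.5 x 9 mm, x towards the lid's hinge. Origin: centre of its underside; grey recess floor 4 mm, top 9 mm above it. Recess for the large socket: round, 64 mm in diameter, centred.
- bay_small: Fixed black insert in the case, 150 x 75.5 x 9 mm, x towards the lid's hinge. Origin: centre of its underside; grey recess floor 4 mm, top 9 mm above it. Recess for the small socket: round, 42 mm in diameter, centred.
- lid (a joint): Lid angle, rad: 0 closed flat on the rim, 1.57 upright; starts at 1.48 to 1.75 (stop 1.85). Stiff hinge, stays where left, about 0.4 N m (2 to 4 N at the lip). Blue case, fixed: outside 164 mm deep, 318 mm wide, walls and floor 6 mm, rim 60 mm above the table; hinge along the rim farthest from the robot, axis 60.5 mm above the table.
- lid_lip (a point): Middle of the edge of the lid's finger lip, half-way through its thickness. Frame turns with the lid: y along the hinge, x from lip to hinge, z out of the lid's outer face (up when closed, away from the robot when open). Lid: plate 6 mm thick, 318 x 164 mm, plus a lip 90 mm wide reaching 20 mm further. The hinge axis lies 184 mm along +x and 3 mm along -z from here.

How it is judged (in metres and radians):
On the way:
1. all four pieces lie in their own recesses while the lid is still open (horizontal distance between socket_large and bay_large below 0.013 m and z of socket_large in the frame of bay_large between 0.001 and 0.007 m and angle between each of socket_large, socket_small, ratchet, bar's own z axis and vertical below 0.12 rad and linear speed of each of socket_large, socket_small, ratchet, bar below 0.03 m/s and horizontal distance between socket_small and bay_small below 0.013 m and z of socket_small in the frame of bay_small between 0.001 and 0.007 m and horizontal distance between ratchet and bay_ratchet below 0.015 m and z of ratchet in the frame of bay_ratchet between 0.001 and 0.007 m and angle between the x axis of ratchet and the x axis of bay_ratchet, either way round below 0.3 rad and horizontal distance between bar and bay_bar below 0.015 m and z of bar in the frame of bay_bar between 0.001 and 0.007 m and angle between the x axis of bar and the x axis of bay_bar, either way round below 0.35 rad and value of joint lid above 0.9 rad), for 0.2 s.
At the end, for the whole second after the job is handed in: Each piece rests seated in its own recess: origin within 3 mm of the recess floor's height and 13 mm (sockets) or 15 mm (ratchet, bar) of the recess centre, tilted under 0.12 rad, ratchet and bar along the recess to 0.3 and 0.35 rad; the lid is still and closed to 0.04 rad (horizontal distance between socket_large and bay_large below 0.013 m and z of socket_large in the frame of bay_large between 0.001 and 0.007 m and angle between each of socket_large, socket_small, ratchet, bar's own z axis and vertical below 0.12 rad and linear speed of each of socket_large, socket_small, ratchet, bar below 0.03 m/s and horizontal distance between socket_small and bay_small below 0.013 m and z of socket_small in the frame of bay_small between 0.001 and 0.007 m and horizontal distance between ratchet and bay_ratchet below 0.015 m and z of ratchet in the frame of bay_ratchet between 0.001 and 0.007 m and angle between the x axis of ratchet and the x axis of bay_ratchet, either way round below 0.3 rad and horizontal distance between bar and bay_bar below 0.015 m and z of bar in the frame of bay_bar between 0.001 and 0.007 m and angle between the x axis of bar and the x axis of bay_bar, either way round below 0.35 rad and value of joint lid below 0.04 rad and velocity of joint lid below 0.05 rad/s); the robot touches nothing.
It also fails if it takes over 134 s, if anything falls off the work surface, if the arm or the gripper's body presses on something with over 40 N, if the wrist force passes 120 N, or if a joint passes its speed limit or range.

## Robot

A 6-joint arm with a two-finger parallel gripper is mounted at the origin on the work surface. World frame = base frame: x ahead of the robot, y to its left, z up, the work surface at z = 0. Lengths are in mm, angles in degrees, forces in N, time in s.
With the tool pointing down it reaches from about 350 to 850 mm from the base axis. Payload 8.1 kg.
Tool frame: the origin (TCP) lies between the finger pads; the fingertips stand 22 mm ahead of it and the grasp point (between the pads) lies 3 mm ahead of it (r.nose_length is the z of the fingertips in the tool frame, in mm); z points along the fingers, x is the direction in which the jaws open and shut, and the axes are right-handed (so a half turn about z gives the same grasp; the last joint's range is limited). The gripper opens to 85 mm and grips with 20 to 120 N. Pads are 22 mm wide; open, the fingers measure 114 mm over their backs; the gripper's body (76 mm by 85 mm) begins 54 mm behind the grasp point. The pads swing forward as they close: fully open they stand 13 mm farther back than shut.
Start: joints at [58.763, 7.471, 85.268, -0, 87.261, -4.893], TCP at [266.242, 537.7, 253.292] pointing down, gripper open.
Joint ranges: [-169.43, 169.43], [-51.17, 129.36], [1.28, 143.12], [-76.62, 256.62], [0, 156.53], [-152.29, 152.29]. Speed limits (degrees/s): [136.94, 136.94, 159.86, 180, 180, 180].

## Interface

Orientations are given as [roll, pitch, yaw] about the fixed x, y, z axes, in that order (R = Rz(yaw) Ry(pitch) Rx(roll)).
In Python, from bench import r gives the robot as it stands.
- The arm moves only by the shell command python3 -m jog 'ROWS' [FORCE]. ROWS is JSON, a list of rows, each a list of 5 numbers: the shift along the tool's x, y, z in m, then the turn about the tool's z in degrees, then the opening in per cent of the stroke, from 0 (shut) to 100 (fully open). A call has 1 to 8 rows; each row is the pose to reach, as a shift and turn from the pose measured when the call began, along the tool's axes at that moment; what a row does not reach only later rows make up. A row lasts 1/10 s, in which the tool goes at most 50 mm and 8.59 degrees, less where a joint would pass 70% of its speed; a pose out of reach is approached as far as the arm can. A call with a gripper value outside its range is refused whole. The fingers move at their own pace and stop on an object; FORCE is the grip in N (left out, the last holds). Time passes only in rows, so rows that repeat a pose let the fingers close. It gives the time, the measured TCP pose, the force and the opening at its end, in the units of the state.
- r.sense(): the state, without advancing time (a new reading comes with each control period).
- r.snapshot(name): name is "scene" or "top"; returns a dict with "image" (400x640x3 uint8, red, green, blue), "K" (3x3 intrinsics, pixels), "T" (4x4, takes a point from camera to world coordinates). Camera axes: x right, y down, z forward; pixel columns grow to the right and rows downward; lengths in mm; the calibration is good to about 2 mm. A picture is of the moment at which its call begins. There is no depth.
- r.hand_in(): hands the job in, once; it reports no verdict.
Trained networks look in a picture, given as the dict that the camera call returned (one of the last four; its "shot" number tells which), for a name from the list of things; names that differ only in an ending like _2 or _b are one class to them, and where a whole thing is asked for, a point or a joint stands for the part that bears it (a point fixed in the world has none). Each returns a list of dicts, best first, with "conf" (0 to 1); they miss things now and then, are a little off and sometimes report something else, mostly with a low value. They report only what shows in the picture. A call takes as long as a camera call.
- r.search_frame(picture, label): "bbox" ([left, top, right, bottom] in pixels, round what is visible of it).
- r.pinpoint(picture, label): "uv" ([column, row] in pixels: a listed point, or the origin of a listed thing).
The state is a dict: "time": time; "joint_pos": joint angles; "qd": joint speeds; "joint_efforts": joint torques, N m; "tool_pos": TCP position; "tcp_rot": TCP orientation; "ft_force": force on the tool from outside, world axes, zero at the start; "wrist_torque": the same for the moment, N m; "finger_gap": finger opening in mm.
Only numpy, scipy, OpenCV 4.12 (cv2) and the standard library are available. Lean on these libraries where they do the work, as an engineer would, in place of code of your own. Each camera call takes 0.05 s, during which the arm holds its last target. There are 200 camera calls.

## Working session

There is one attempt and no reset: what is moved stays moved. The work goes in short steps, Python scripts to look and compute and a shell command to move; the robot and the scene stay as the last step left them, time stands still between calls to the robot, and variables do not carry over. Pictures are saved under pics/ and viewed, about 12 in all and at most 16, crops included, and the job is handed in when it is done.

```bash
ls; mkdir -p pics
cat > h.py <<'E'
import numpy as np, cv2
from bench import r
from scipy.spatial.transform import Rotation as Ro
def ray(s,uv,z):
    K,T=np.array(s["K"]),np.array(s["T"])
    d=T[:3,:3]@np.linalg.solve(K,[uv[0],uv[1],1.]); o=T[:3,3]
    return o+d*(z-o[2])/d[2]
def save(s,n): cv2.imwrite(f"pics/{n}.png",cv2.cvtColor(s["image"],cv2.COLOR_RGB2BGR))
def shot(c,n=None):
    s=r.snapshot(c)
    if n: save(s,n)
    return s
Z=dict(ratchet=0,bar=0,socket_large=0,socket_small=0,bay_ratchet=6,bay_bar=6,bay_large=6,bay_small=6)
E
python3 - <<'E'
from h import *
print(r.sense())
for c in("top","scene"):
    s=shot(c,c+"0"); print(c,np.array(s["T"])[:3].round(2).tolist())
    for k,z in Z.items():
        for d in r.pinpoint(s,k)[:2]: print(k,round(d["conf"],2),np.round(d["uv"]),ray(s,d["uv"],z).round(0)[:2])
    for d in r.pinpoint(s,"lid_lip")[:2]:print("lip",d["conf"],d["uv"])
E
```

```text
pics
{'time': 0.0, 'joint_pos': array([ 5.87608351e+01,  7.51445093e+00,  8.53292798e+01, -1.09083009e-03,
        8.72602376e+01, -4.89432144e+00]), 'qd': array([-0.12241748, -0.0148086 , -0.00624166,  0.03824644, -0.00254266,
        0.00953636]), 'joint_efforts': array([ 2.15331987e-03, -5.69375753e+01, -5.00570655e+01, -3.74956908e-04,
        1.47185469e-02, -9.84151939e-05]), 'tool_pos': array([266.00088826, 537.25543645, 252.25122635]), 'tcp_rot': array([-1.79992215e+02,  1.03682146e-01,  6.36552167e+01]), 'ft_force': array([ 0.48308069, -0.11578812,  0.35735809]), 'wrist_torque': array([-0.010166  ,  0.01621346,  0.02094256]), 'finger_gap': 85.83041953830144}
top [[-0.0, -0.98, 0.19, 288.85], [-1.0, -0.0, -0.01, 15.82], [0.01, -0.19, -0.98, 1233.44]]
ratchet 0.93 [276. 161.] [613. 128.]
bar 0.76 [211. 224.] [440. 296.]
socket_large 0.71 [220. 159.] [618. 280.]
socket_small 0.38 [282. 230.] [425. 110.]
bay_ratchet 0.62 [400. 208.] [ 485. -204.]
bay_bar 0.75 [454. 205.] [ 493. -348.]
bay_large 0.91 [367. 211.] [ 477. -117.]
bay_small 0.87 [420. 206.] [ 489. -258.]
lip 0.76 [427.5, 156.0]
scene [[-0.83, 0.47, -0.3, 735.77], [0.56, 0.69, -0.46, 344.76], [-0.01, -0.55, -0.83, 694.57]]
ratchet 0.79 [308. 290.] [620. 128.]
bar 0.85 [436. 314.] [450. 297.]
socket_large 0.95 [357. 362.] [619. 281.]
socket_large 0.7 [284. 150.] [ 480. -196.]
socket_small 0.64 [384. 232.] [421. 112.]
socket_small 0.28 [309. 288.] [617. 126.]
bay_ratchet 0.97 [288. 147.] [ 468. -193.]
bay_bar 0.85 [254. 114.] [ 483. -338.]
bay_large 0.63 [301. 171.] [ 481. -116.]
bay_small 0.95 [264. 130.] [ 487. -277.]
bay_small 0.25 [301. 172.] [ 482. -115.]
lip 0.9 [227.3, 73.3]
```

Run:
```python
import cv2
a=cv2.imread("pics/top0.png");b=cv2.imread("pics/scene0.png")
cv2.imwrite("pics/a1.png",cv2.resize(a[100:300,150:500],(800,457),interpolation=cv2.INTER_CUBIC))
```

```text
(no output)
```

View pics/a1.png

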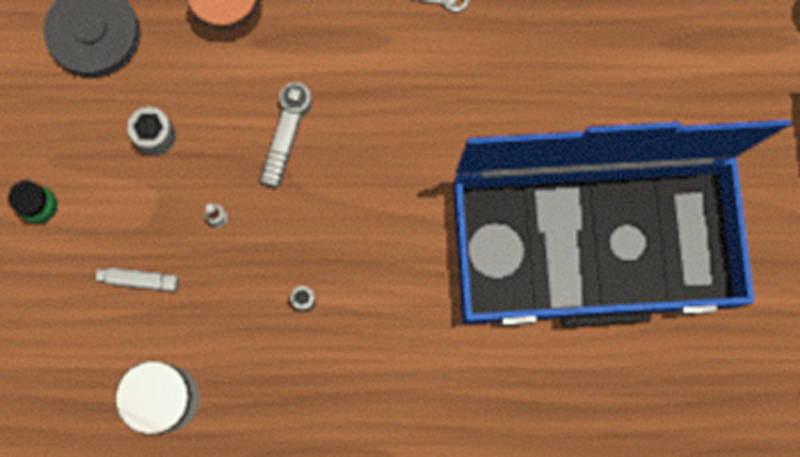

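View pics/scene0.png

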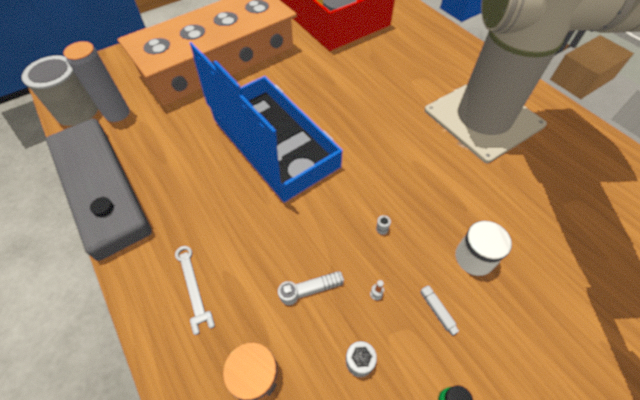

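The top view shows the large socket at crop (150,130), ratchet (285,135), bar (137,280) and small socket (302,297). The bays from +y to −y are large, ratchet, small, bar, and the lid stands at about upright. Next I'll rectify the top picture and segment it for accurate poses.

```bash
cat >> h.py <<'E'
def rect(s,z,x0,x1,y0,y1,ppm=2):
    "top-down picture of plane z: col = (y1-y)*ppm, row=(x1-x)*ppm"
    K,T=np.array(s["K"]),np.linalg.inv(np.array(s["T"]))
    P=K@T[:3]; H=np.c_[P[:,0],P[:,1],P[:,2]*z+P[:,3]]
    A=np.array([[0,-1/ppm,x1],[-1/ppm,0,y1],[0,0,1.]])
    return cv2.warpPerspective(s["image"],H@A,(int((y1-y0)*ppm),int((x1-x0)*ppm)),flags=cv2.INTER_LINEAR|cv2.WARP_INVERSE_MAP)
def blobs(s,z,x0,x1,y0,y1,vmin=100,smax=70,amin=100):
    im=rect(s,z,x0,x1,y0,y1); h=cv2.cvtColor(im,cv2.COLOR_RGB2HSV)
    m=((h[...,1]<smax)&(h[...,2]>vmin)).astype(np.uint8)
    m=cv2.morphologyEx(m,cv2.MORPH_CLOSE,np.ones((7,7)))
    out=[]
    for c in cv2.findContours(m,cv2.RETR_EXTERNAL,cv2.CHAIN_APPROX_NONE)[0]:
        M=cv2.moments(c); a=M["m00"]/4
        if a<amin: continue
        c=np.c_[x1-c[:,0,1]/2,y1-c[:,0,0]/2].astype(np.float32)
        (b,wh,an)=cv2.minAreaRect(c); p=cv2.boxPoints((b,wh,an)); e=[p[1]-p[0],p[2]-p[1]]; l=max(e,key=np.linalg.norm)
        yaw=np.degrees(np.arctan2(l[1],l[0])); yaw=(yaw+90)%180-90
        out.append((round(a),"cen",np.round([x1-M["m01"]/M["m00"]/2,y1-M["m10"]/M["m00"]/2],1).tolist(),"box",np.round(b,1).tolist(),np.round(sorted(wh),1).tolist(),"yaw",round(float(yaw),1)))
    return out
E
python3 - <<'E'
from h import *
s=shot("top")
for n,a in dict(bays=(10,400,590,-400,-60),rat=(22,540,690,70,180),bar=(18,400,480,240,360),big=(44,580,660,240,320),small=(36,390,450,80,140)).items():
    print(n)
    for b in blobs(s,*a): print("  ",b)
im=cv2.hconcat([rect(s,60,380,620,-420,-40)]);cv2.imwrite("pics/rim.png",im[...,::-1])
E
```

```text
bays
   (106, 'cen', [402.0, -143.9], 'box', [402.5, -140.5], [4.0, 40.0], 'yaw', -90.0)
   (305, 'cen', [411.9, -347.3], 'box', [411.7, -348.0], [8.9, 41.2], 'yaw', -87.7)
   (1342, 'cen', [489.5, -267.6], 'box', [489.6, -267.4], [41.0, 41.4], 'yaw', 45.0)
   (3196, 'cen', [480.0, -114.6], 'box', [479.7, -114.6], [63.7, 64.5], 'yaw', 49.8)
   (3494, 'cen', [494.2, -344.2], 'box', [494.0, -344.7], [34.3, 109.7], 'yaw', 3.4)
   (5935, 'cen', [489.2, -190.8], 'box', [484.1, -191.3], [53.3, 140.9], 'yaw', 3.3)
rat
   (3103, 'cen', [619.6, 130.2], 'box', [614.8, 128.3], [37.7, 128.0], 'yaw', -11.3)
bar
   (1635, 'cen', [445.0, 295.6], 'box', [445.1, 296.9], [19.7, 94.1], 'yaw', 83.7)
big
   (1865, 'cen', [617.0, 285.1], 'box', [617.1, 285.2], [48.2, 49.6], 'yaw', 34.5)
small
   (570, 'cen', [421.3, 106.2], 'box', [420.8, 106.1], [26.9, 27.8], 'yaw', 51.3)
```

View pics/rim.png

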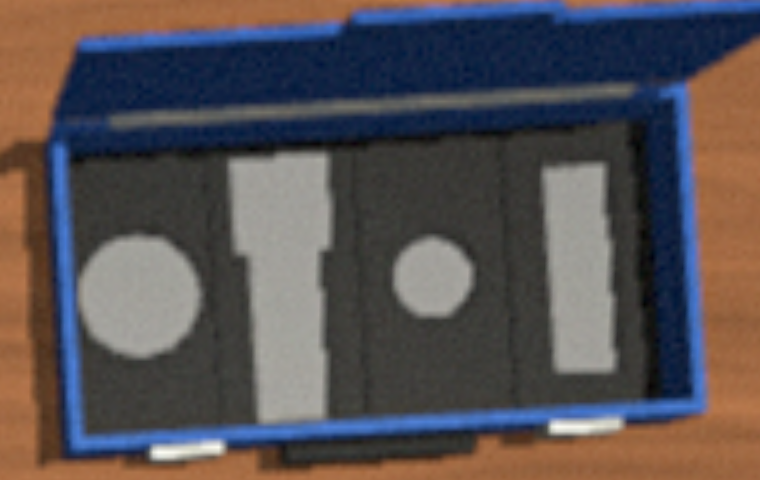

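The rectified view shows clean recesses: bay yaw is about 3.5° and spacing 76.5 mm, as given. I'll cross-check the pieces in the scene camera and work out the first move.

```bash
cat >> h.py <<'E'
def go(x,y,z,yaw=None):
    q=r.sense(); R=Ro.from_euler("xyz",q["tcp_rot"],degrees=True)
    d=R.inv().apply(np.array([x,y,z])-q["tool_pos"])/1000
    cy=q["tcp_rot"][2]; t=0 if yaw is None else -((yaw-cy+180)%360-180)
    j6=q["joint_pos"][5]
    print("->",(x,y,z),"shift",d.round(4).tolist(),"len %.3f turn %.1f"%(np.linalg.norm(d),t),"j6 now %.0f t=%.1f"%(j6,q["time"]))
E
python3 - <<'E'
from h import *
s=shot("scene")
for n,a in dict(rat=(22,540,690,70,180),bar=(18,380,500,240,360),big=(44,580,660,240,320),small=(36,390,450,80,140),bays=(10,400,590,-400,-60)).items():
    print(n)
    for b in blobs(s,*a): print("  ",b)
go(617,284,120,3.5)
E
```

```text
rat
   (3632, 'cen', [619.8, 130.1], 'box', [617.0, 134.9], [45.3, 124.8], 'yaw', -22.7)
bar
   (1920, 'cen', [447.3, 294.7], 'box', [447.5, 295.7], [22.6, 93.8], 'yaw', 83.5)
big
   (2051, 'cen', [618.4, 284.1], 'box', [618.5, 283.5], [50.0, 52.0], 'yaw', 0.0)
small
   (904, 'cen', [427.3, 109.4], 'box', [427.6, 110.6], [26.2, 43.5], 'yaw', 45.0)
bays
   (1131, 'cen', [453.9, -350.9], 'box', [453.7, -350.3], [35.8, 37.1], 'yaw', -86.8)
   (3356, 'cen', [456.5, -195.3], 'box', [461.4, -195.3], [43.2, 103.4], 'yaw', 8.0)
   (2080, 'cen', [478.3, -128.7], 'box', [478.2, -131.3], [39.6, 67.6], 'yaw', 3.4)
-> (617, 284, 120) shift [-0.0717, 0.4269, 0.1333] len 0.453 turn 60.2 j6 now -5 t=1.1
```

```bash
python3 -m jog '[[-0.0717,0.4269,0.0,60,100],[-0.0717,0.4269,0.0,60,100],[-0.0717,0.4269,0.0,60,100],[-0.0717,0.4269,0.0,60,100],[-0.0717,0.4269,0.0,60,100],[-0.0717,0.4269,0.0,60,100],[-0.0717,0.4269,0.1,60,100],[-0.0717,0.4269,0.1,60,100]]' 60
python3 -c "
from h import *
go(617,284,120,3.5)"
```

```text
time: 1.9
tool_pos: [576.5, 314.0, 194.1]
tcp_rot: [-179.9, -0.2, 3.3]
ft_force: [0.3, 0.2, -0.3]
finger_gap: 85.5
-> (617, 284, 120) shift [0.0384, 0.0324, 0.0742] len 0.090 turn -0.2 j6 now 21 t=1.9
```

```bash
python3 -m jog '[[0.0384,0.0324,0.06,0,100],[0.0384,0.0324,0.074,0,100],[0.0384,0.0324,0.074,0,100],[0.0384,0.0324,0.11,0,100],[0.0384,0.0324,0.14,0,100],[0.0384,0.0324,0.156,0,100],[0.0384,0.0324,0.156,0,100],[0.0384,0.0324,0.156,0,100]]'
python3 -m jog '[[0,0,0,0,30],[0,0,0,0,30],[0,0,0,0,30],[0,0,0,0,30],[0,0,0,0,30],[0,0,0,0,30],[0,0,0,0,30],[0,0,0,0,30]]' 60
python3 -m jog '[[0,0,-0.03,0,30],[0,0,-0.07,0,30],[0,0,-0.1,0,30],[0,0,-0.1,0,30]]'
python3 - <<'E'
from h import *
s=shot("top","t2")
for d in r.pinpoint(s,"socket_large")[:1]: print(d)
q=r.sense(); print(blobs(s,q["tool_pos"][2]+6,560,680,200,360))
go(480,-114.6,140,3.5);go(480,-114.6,50,3.5)
E
```

```text
time: 2.7
tool_pos: [617.8, 284.7, 39.7]
tcp_rot: [-179.9, -0.3, 3.3]
ft_force: [0.0, 0.4, 1.2]
finger_gap: 85.5
time: 3.5
tool_pos: [619.1, 285.3, 42.0]
tcp_rot: [-179.8, -0.4, 3.3]
ft_force: [-1.9, -0.1, 7.1]
finger_gap: 46.2
time: 3.9
tool_pos: [621.7, 286.3, 149.2]
tcp_rot: [-179.7, -1.0, 3.3]
ft_force: [0.9, 0.4, -1.2]
finger_gap: 46.0
[(5089, 'cen', [609.0, 289.9], 'box', [620.2, 303.0], [114.0, 119.5], 'yaw', 0.0)]
-> (480, -114.6, 140) shift [-0.1617, 0.391, -0.0001] len 0.423 turn -0.2 j6 now 17 t=4.0
-> (480, -114.6, 50) shift [-0.1626, 0.3913, 0.0899] len 0.433 turn -0.2 j6 now 17 t=4.0
```

```bash
python3 -m jog '[[-0.162,0.15,0,0,30],[-0.162,0.15,0,0,30],[-0.162,0.15,0,0,30],[-0.162,0.25,0,0,30],[-0.162,0.391,0,0,30],[-0.162,0.391,0,0,30],[-0.162,0.391,0,0,30],[-0.162,0.391,0,0,30]]'
python3 -m jog '[[0,0,0,0,30],[0,0,0,0,30],[0,0,0,0,30]]'
python3 - <<'E'
from h import *
s=shot("top","t3")
go(480,-114.6,60,3.5);go(480,-114.6,52,3.5)
im=rect(s,60,380,620,-420,-40);cv2.imwrite("pics/t3r.png",im[...,::-1])
E
```

```text
time: 4.8
tool_pos: [481.4, -70.8, 137.8]
tcp_rot: [-179.6, -0.4, 3.4]
ft_force: [-0.3, -1.7, -2.3]
finger_gap: 46.2
time: 5.1
tool_pos: [480.4, -69.7, 136.2]
tcp_rot: [-179.5, -0.2, 3.4]
ft_force: [0.0, -0.3, -2.3]
finger_gap: 46.1
-> (480, -114.6, 60) shift [-0.0039, 0.0457, 0.0763] len 0.089 turn -0.0 j6 now -18 t=5.2
-> (480, -114.6, 52) shift [-0.004, 0.0457, 0.0843] len 0.096 turn -0.0 j6 now -18 t=5.2
```

View pics/t3r.png

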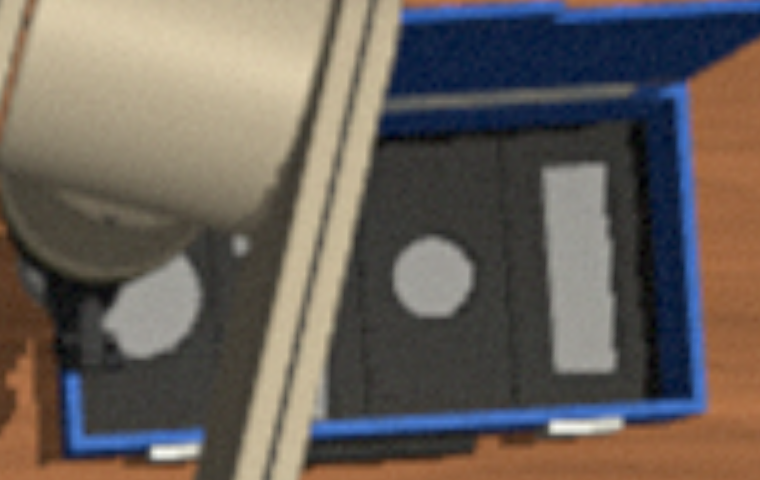

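The arm hides the socket, but the case hasn't moved. Next I shift over the bay and lower.

```bash
python3 -m jog '[[-0.004,0.0457,0,0,30],[-0.004,0.0457,0,0,30],[-0.004,0.0457,0.03,0,30],[-0.004,0.0457,0.06,0,30],[-0.004,0.0457,0.075,0,30],[-0.004,0.0457,0.083,0,30],[-0.004,0.0457,0.085,0,30],[-0.004,0.0457,0.085,0,30]]'
```

```text
time: 5.95
tool_pos: [480.7, -113.5, 52.1]
tcp_rot: [-179.6, -0.3, 3.6]
ft_force: [-0.5, 0.7, -2.4]
finger_gap: 46.3
```

Run:
```python
from h import *
s=shot("scene","s3")
cv2.imwrite("pics/s3c.png",cv2.resize(s["image"][50:230,150:390,::-1],(720,540),interpolation=cv2.INTER_CUBIC))
go(480,-114.6,52,3.5); print(r.sense()["ft_force"])
```

```text
-> (480, -114.6, 52) shift [-0.0009, 0.0009, 0.0001] len 0.001 turn 0.1 j6 now -23 t=6.0
[-0.6844711   1.65241986  1.24346314]
```

View pics/s3c.png

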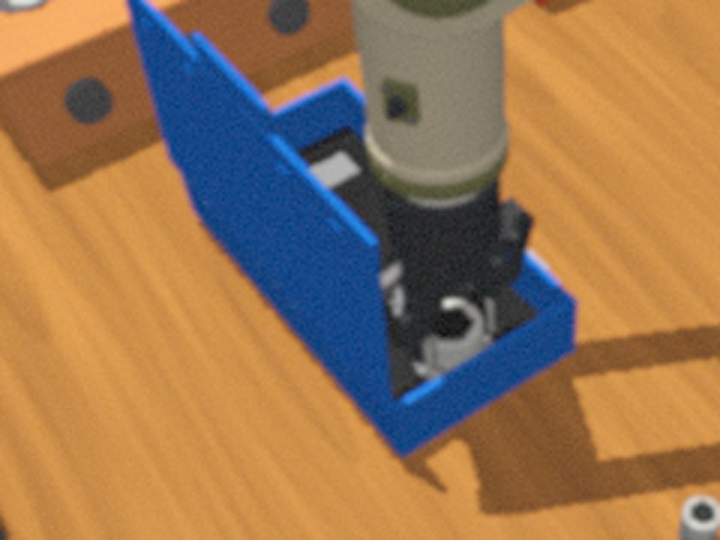

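The socket is down in its recess at about (455,340) in the crop, nearly on the floor. I'll release it and rise.

```bash
python3 -m jog '[[-0.001,0.001,0.001,0,30],[-0.001,0.001,0.001,0,75],[-0.001,0.001,0.001,0,75],[-0.001,0.001,0.001,0,75],[-0.001,0.001,0.001,0,75],[-0.001,0.001,-0.03,0,75],[-0.001,0.001,-0.07,0,75],[-0.001,0.001,-0.1,0,75]]'
python3 -c "
from h import *
go(420.5,107,150,3.5)"
```

```text
time: 6.8
tool_pos: [479.6, -115.7, 154.0]
tcp_rot: [-179.6, -0.4, 3.6]
ft_force: [1.1, -0.7, 0.1]
finger_gap: 64.2
-> (420.5, 107, 150) shift [-0.0452, -0.2259, 0.0053] len 0.230 turn 0.1 j6 now -24 t=6.8
```

```bash
python3 -m jog '[[-0.0452,-0.2259,0,0,75],[-0.0452,-0.2259,0,0,75],[-0.0452,-0.2259,0,0,75],[-0.0452,-0.2259,0,0,75],[-0.0452,-0.2259,0,0,75],[-0.0452,-0.2259,0.03,0,75],[-0.0452,-0.2259,0.055,0,75],[-0.0452,-0.2259,0.055,0,75]]'
python3 - <<'E'
from h import *
s=shot("top","t4")
print(blobs(s,15,440,520,-155,-75))
for k,z in (("socket_large",10),("bay_large",6)):
    for d in r.pinpoint(s,k)[:1]: print(k,d["conf"],ray(s,d["uv"],z).round(1))
cv2.imwrite("pics/t4c.png",cv2.resize(s["image"][150:270,240:420,::-1],(720,480),interpolation=cv2.INTER_CUBIC))
go(420.5,107,34,3.5)
E
```

```text
time: 7.6
tool_pos: [417.9, 107.3, 96.9]
tcp_rot: [-179.6, -0.0, 3.6]
ft_force: [-0.8, -0.4, -1.0]
finger_gap: 64.2
[(2777, 'cen', [482.2, -118.8], 'box', [480.7, -118.6], [55.7, 68.4], 'yaw', -7.9)]
socket_large 0.78 [ 485.1 -113.1   10. ]
bay_large 0.75 [ 484.4 -118.     6. ]
-> (420.5, 107, 34) shift [-0.0015, 0.0006, 0.0674] len 0.067 turn 0.0 j6 now 4 t=7.8
```

View pics/t4c.png

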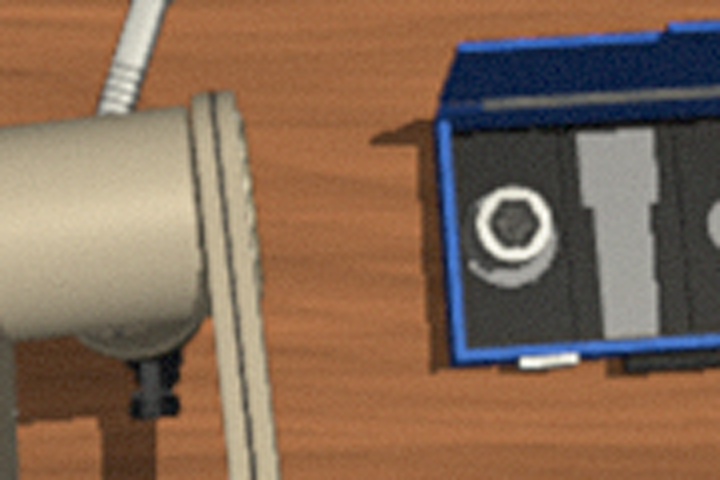

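The large socket is upright inside the round recess, at crop (512,230). Now the small one.

```bash
python3 -m jog '[[-0.0015,0.0006,0.035,0,75],[-0.0015,0.0006,0.06,0,75],[-0.0015,0.0006,0.0675,0,75],[-0.0015,0.0006,0.0675,0,75],[-0.0015,0.0006,0.0675,0,10],[-0.0015,0.0006,0.0675,0,10],[-0.0015,0.0006,0.0675,0,10],[-0.0015,0.0006,0.0675,0,10]]' 40
python3 -m jog '[[0,0,0,0,10],[0,0,0,0,10],[0,0,-0.03,0,10],[0,0,-0.07,0,10],[0,0,-0.1,0,10],[0,0,-0.1,0,10]]'
python3 -c "
from h import *
go(489.5,-267.5,135,3.5)"
```

```text
time: 8.55
tool_pos: [421.7, 107.2, 35.5]
tcp_rot: [-179.6, -0.6, 3.5]
ft_force: [-1.3, -0.7, 7.0]
finger_gap: 24.7
time: 9.15
tool_pos: [424.0, 106.8, 140.6]
tcp_rot: [-179.6, -1.1, 3.5]
ft_force: [0.7, -0.1, -0.8]
finger_gap: 24.7
-> (489.5, -267.5, 135) shift [0.0423, 0.3777, 0.0035] len 0.380 turn 0.0 j6 now 3 t=9.2
```

```bash
python3 -m jog '[[0.0423,0.3777,0.003,0,10],[0.0423,0.3777,0.003,0,10],[0.0423,0.3777,0.003,0,10],[0.0423,0.3777,0.003,0,10],[0.0423,0.3777,0.003,0,10],[0.0423,0.3777,0.003,0,10],[0.0423,0.3777,0.003,0,10],[0.0423,0.3777,0.003,0,10]]'
python3 -m jog '[[0,0,0,0,10],[0,0,0,0,10]]'
python3 -c "
from h import *
go(489.5,-267.5,46,3.5)"
```

```text
time: 9.95
tool_pos: [489.1, -270.8, 134.3]
tcp_rot: [-179.6, -1.0, 3.4]
ft_force: [0.7, 0.9, -1.6]
finger_gap: 24.5
time: 10.15
tool_pos: [488.2, -271.1, 132.9]
tcp_rot: [-179.5, -0.9, 3.3]
ft_force: [0.4, 0.7, -0.7]
finger_gap: 24.9
-> (489.5, -267.5, 46) shift [0.0001, -0.0027, 0.0869] len 0.087 turn -0.2 j6 now -38 t=10.2
```

```bash
python3 -m jog '[[0.0,-0.0027,0.0,0,10],[0.0,-0.0027,0.03,0,10],[0.0,-0.0027,0.06,0,10],[0.0,-0.0027,0.08,0,10],[0.0,-0.0027,0.087,0,10],[0.0,-0.0027,0.087,0,10]]'
python3 -c "
from h import *
go(489.5,-267.5,46,3.5);print(r.sense()['ft_force'])"
```

```text
time: 10.75
tool_pos: [489.3, -265.7, 45.9]
tcp_rot: [-179.4, -0.9, 3.4]
ft_force: [0.2, 0.6, -1.4]
finger_gap: 24.6
-> (489.5, -267.5, 46) shift [0.0001, 0.0018, -0.0001] len 0.002 turn -0.1 j6 now -38 t=10.8
[ 0.21596541  0.61257439 -1.36309821]
```

```bash
python3 -m jog '[[0.0,0.0015,0.001,0,10],[0.0,0.0015,0.0015,0,10],[0.0,0.0015,0.0015,0,60],[0.0,0.0015,0.0015,0,60],[0.0,0.0015,0.0015,0,60],[0.0,0.0015,-0.03,0,60],[0.0,0.0015,-0.07,0,60],[0.0,0.0015,-0.1,0,60]]'
python3 -c "
from h import *
go(445,296,130,-6.3)"
```

```text
time: 11.55
tool_pos: [488.2, -268.6, 148.0]
tcp_rot: [-179.5, -0.9, 3.4]
ft_force: [0.5, 0.4, -0.3]
finger_gap: 50.8
-> (445, 296, 130) shift [-0.0099, -0.566, 0.023] len 0.567 turn 9.7 j6 now -38 t=11.6
```

```bash
python3 -m jog '[[-0.01,-0.566,0,9.7,60],[-0.01,-0.566,0,9.7,60],[-0.01,-0.566,0,9.7,60],[-0.01,-0.566,0,9.7,60],[-0.01,-0.566,0,9.7,60],[-0.01,-0.566,0,9.7,60],[-0.01,-0.566,0,9.7,60],[-0.01,-0.566,0,9.7,60]]'
python3 -m jog '[[-0.01,-0.18,0,0,60],[-0.01,-0.18,0,0,60],[-0.01,-0.18,0.03,0,60],[-0.01,-0.18,0.05,0,60],[-0.01,-0.18,0.05,0,60]]'
python3 - <<'E'
from h import *
s=shot("top","t5")
go(445,296.5,29,-6.3)
a=s["image"][150:250,330:510,::-1];b=s["image"][190:260,180:290,::-1]
cv2.imwrite("pics/t5c.png",cv2.resize(a,(720,400),interpolation=cv2.INTER_CUBIC))
E
```

```text
time: 12.35
tool_pos: [457.0, 131.3, 151.3]
tcp_rot: [-179.3, -0.9, -6.3]
ft_force: [0.7, -0.0, -0.2]
finger_gap: 50.8
time: 12.85
tool_pos: [464.0, 314.1, 97.4]
tcp_rot: [-179.5, -0.4, -6.1]
ft_force: [-2.5, -1.2, -0.8]
finger_gap: 51.4
-> (445, 296.5, 29) shift [-0.0189, 0.0187, 0.0702] len 0.075 turn 0.2 j6 now 35 t=12.9
```

View pics/t5c.png

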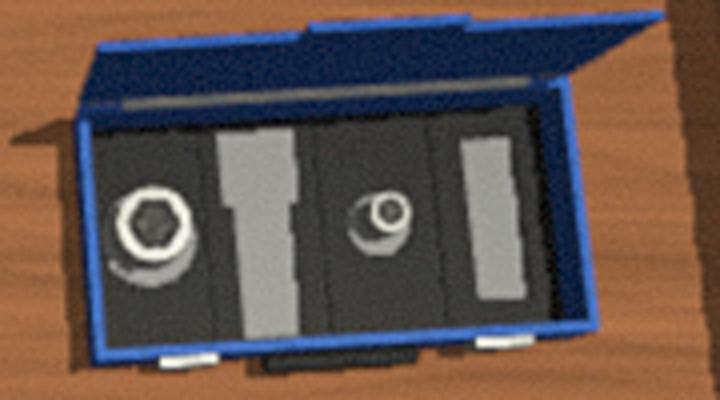

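Run:
```python
from h import *
s=shot("top")
for n,uv,z in (("small",(427.6,202.7),46),("large",(368.6,206),54),("small@15",(427.6,202.7),51)): print(n,ray(s,uv,z).round(1))
print([b for b in blobs(s,46,450,530,-310,-230,vmin=150)],[b for b in blobs(s,54,440,530,-155,-75,vmin=160)])
for k in("socket_small","socket_large"): print([ (d["conf"],ray(s,d["uv"],10).round(0)) for d in r.pinpoint(s,k)[:2]])
```

```text
small [ 491.6 -268.5   46. ]
large [ 481.4 -115.2   54. ]
small@15 [ 490.7 -267.3   51. ]
[(659, 'cen', [487.2, -266.7], 'box', [484.6, -265.1], [25.5, 41.1], 'yaw', -15.8)] [(1929, 'cen', [479.9, -114.9], 'box', [476.8, -115.9], [47.1, 59.7], 'yaw', 15.7)]
[(0.43, array([ 488., -265.,   10.]))]
[(0.79, array([ 486., -106.,   10.]))]
```

Both sockets are centred to within about 2 mm. Now the bar.

```bash
python3 -m jog '[[-0.0189,0.0187,0.0,0,60],[-0.0189,0.0187,0.0,0,60],[-0.0189,0.0187,0.04,0,60],[-0.0189,0.0187,0.06,0,60],[-0.0189,0.0187,0.07,0,60],[-0.0189,0.0187,0.07,0,60],[-0.0189,0.0187,0.07,0,5],[-0.0189,0.0187,0.07,0,5]]' 50
python3 -m jog '[[0,0,0,0,5],[0,0,0,0,5],[0,0,0,0,5],[0,0,-0.03,0,5],[0,0,-0.07,0,5],[0,0,-0.1,0,5],[0,0,-0.1,0,5]]'
python3 -c "
from h import *
go(494,-344.5,120,-86.5)"
```

```text
time: 13.85
tool_pos: [450.0, 296.2, 35.7]
tcp_rot: [-179.2, -1.1, -6.4]
ft_force: [-1.7, 0.8, 1.7]
finger_gap: 23.0
time: 14.55
tool_pos: [451.0, 296.6, 141.3]
tcp_rot: [-178.9, -1.5, -6.4]
ft_force: [1.2, 0.6, -0.9]
finger_gap: 15.5
-> (494, -344.5, 120) shift [0.1133, 0.6328, 0.0121] len 0.643 turn 80.1 j6 now 34 t=14.6
```

```bash
python3 -m jog '[[0.1133,0.6328,0,80,5],[0.1133,0.6328,0,80,5],[0.1133,0.6328,0,80,5],[0.1133,0.6328,0,80,5],[0.1133,0.6328,0,80,5],[0.1133,0.6328,0,80,5],[0.1133,0.6328,0,80,5],[0.1133,0.6328,0,80,5]]'
python3 - <<'E'
from h import *
s=shot("scene","s6")
cv2.imwrite("pics/s6c.png",cv2.resize(s["image"][40:240,200:500,::-1],(750,500),interpolation=cv2.INTER_CUBIC))
go(494,-344.5,120,-86.5)
E
```

```text
time: 15.35
tool_pos: [475.7, -105.9, 132.6]
tcp_rot: [-178.3, 0.5, -75.5]
ft_force: [1.5, -0.2, -1.2]
finger_gap: 15.8
-> (494, -344.5, 120) shift [0.229, 0.038, 0.0108] len 0.232 turn 10.3 j6 now 56 t=15.4
```

View pics/s6c.png

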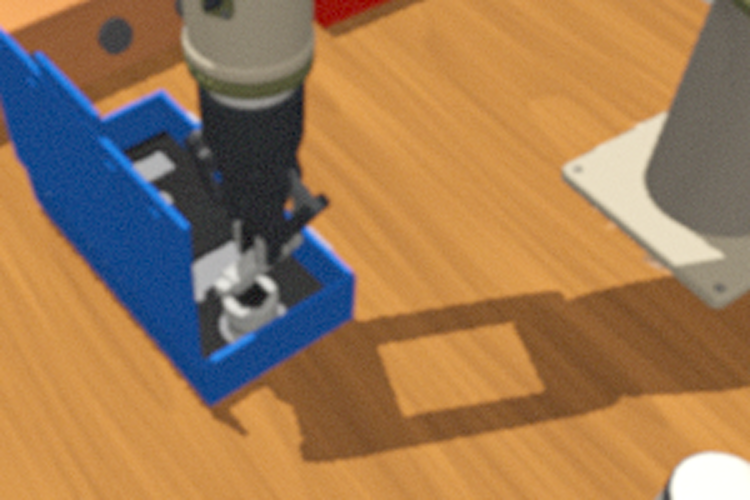

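The bar is in the grip over the large socket, but mostly hidden. I'll move on over its bay and look there.

```bash
python3 -m jog '[[0.229,0.038,0,10.5,5],[0.229,0.038,0,10.5,5],[0.229,0.038,0,10.5,5],[0.229,0.038,0,10.5,5],[0.229,0.038,0,10.5,5],[0.229,0.038,0,10.5,5],[0.229,0.038,0,10.5,5]]'
python3 - <<'E'
from h import *
s=shot("scene","s7")
cv2.imwrite("pics/s7c.png",cv2.resize(s["image"][40:190,160:360,::-1],(800,600),interpolation=cv2.INTER_CUBIC))
go(494,-344.5,60,-86.5)
E
```

```text
time: 16.1
tool_pos: [492.9, -345.0, 129.3]
tcp_rot: [-178.5, 0.7, -86.8]
ft_force: [0.1, 0.2, -1.7]
finger_gap: 15.8
-> (494, -344.5, 60) shift [0.0014, 0.001, 0.0695] len 0.069 turn -0.2 j6 now 46 t=16.1
```

View pics/s7c.png

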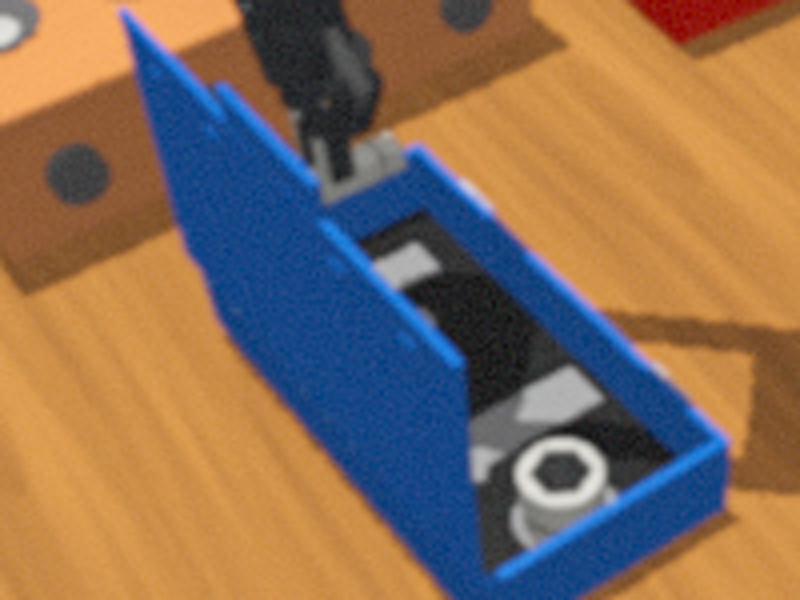

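The bar is held level, with the stub end towards the robot at (400,155). I'll lower it and watch the force.

```bash
python3 -m jog '[[0.0014,0.001,0.03,0,5],[0.0014,0.001,0.06,0,5],[0.0014,0.001,0.075,0,5],[0.0014,0.001,0.079,0,5],[0.0014,0.001,0.08,0,5],[0.0014,0.001,0.08,0,5]]'
python3 -m jog '[[0,0,0.002,0,5],[0,0,0.002,0,5]]'
python3 -m jog '[[0,0,0.003,0,5],[0,0,0.003,0,5]]'
```

```text
time: 16.75
tool_pos: [495.2, -344.7, 51.0]
tcp_rot: [-178.4, 0.6, -86.7]
ft_force: [0.2, -0.7, -0.6]
finger_gap: 15.8
time: 16.95
tool_pos: [496.0, -345.3, 50.3]
tcp_rot: [-178.3, 0.5, -86.7]
ft_force: [0.1, 1.3, -1.8]
finger_gap: 15.7
time: 17.15
tool_pos: [496.2, -345.4, 47.4]
tcp_rot: [-178.3, 0.5, -86.7]
ft_force: [-0.1, 0.8, -1.5]
finger_gap: 15.8
```

```bash
python3 -m jog '[[0,0.002,0.003,0,5],[0,0.002,0.003,0,5]]'
python3 -m jog '[[0,0,0.003,0,5],[0,0,0.003,0,5]]'
python3 -m jog '[[0,0,0.002,0,5],[0,0,0.002,0,5]]'
python3 - <<'E'
from h import *
s=shot("scene","s8")
cv2.imwrite("pics/s8c.png",cv2.resize(s["image"][40:140,190:320,::-1],(780,600),interpolation=cv2.INTER_CUBIC))
E
```

```text
time: 17.35
tool_pos: [495.6, -345.8, 46.2]
tcp_rot: [-178.1, 0.4, -86.7]
ft_force: [0.3, 3.7, 10.5]
finger_gap: 15.9
time: 17.55
tool_pos: [496.0, -346.0, 46.0]
tcp_rot: [-178.1, 0.4, -86.7]
ft_force: [-10.3, 8.1, 22.4]
finger_gap: 15.9
time: 17.75
tool_pos: [496.4, -346.5, 46.1]
tcp_rot: [-178.1, 0.4, -86.7]
ft_force: [-6.9, 4.7, 15.2]
finger_gap: 15.8
```

View pics/s8c.png

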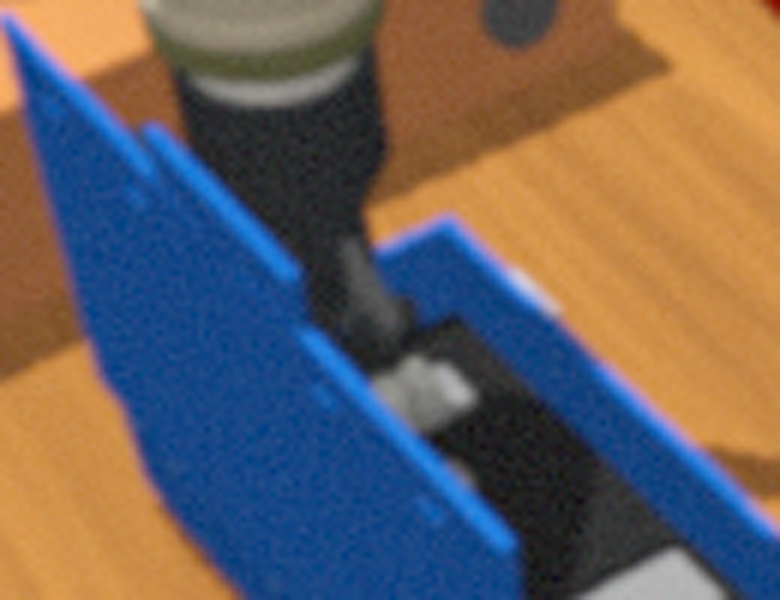

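Contact comes at the floor height (36 + 10 mm). Release the bar.

```bash
python3 -m jog '[[0,0,-0.001,0,5],[0,0,-0.001,0,40],[0,0,-0.001,0,40],[0,0,-0.001,0,40],[0,0,-0.03,0,40],[0,0,-0.07,0,40],[0,0,-0.11,0,40],[0,0,-0.11,0,40]]'
python3 -c "
from h import *
go(627.5,125.4,150,-101.3)"
```

```text
time: 18.6
tool_pos: [495.8, -350.1, 163.4]
tcp_rot: [-177.6, -0.1, -86.7]
ft_force: [1.3, -0.7, 1.4]
finger_gap: 33.9
-> (627.5, 125.4, 150) shift [-0.4672, -0.1582, 0.0194] len 0.494 turn 14.6 j6 now 45 t=18.6
```

```bash
python3 -m jog '[[-0.35,0.01,0,0,50],[-0.35,0.01,0,0,50],[-0.35,0.01,0,0,50],[-0.35,0.01,0,0,50],[-0.35,0.01,0,0,50],[-0.35,0.01,0,0,50],[-0.35,0.01,0,0,50],[-0.35,0.01,0,0,50]]'
python3 - <<'E'
from h import *
s=shot("top","t9")
print(blobs(s,22,540,690,70,180))
h=rect(s,40,630,690,80,150)
for k in("ratchet",): print([ (d["conf"],ray(s,d["uv"],0).round(0)) for d in r.pinpoint(s,k)[:2]])
print(blobs(s,28,430,560,-385,-305,vmin=130))
go(625,126.2,150,-101.3)
E
```

```text
time: 19.4
tool_pos: [464.8, 3.9, 162.1]
tcp_rot: [-177.6, 0.0, -86.4]
ft_force: [0.3, -1.5, -0.5]
finger_gap: 42.5
[(7252, 'cen', [604.8, 106.7], 'box', [609.0, 114.2], [87.5, 137.0], 'yaw', 0.0)]
[(0.77, array([605., 126.,   0.]))]
[(2273, 'cen', [490.9, -341.8], 'box', [491.8, -339.3], [31.6, 107.0], 'yaw', 3.5)]
-> (625, 126.2, 150) shift [-0.1165, -0.1663, 0.019] len 0.204 turn 14.8 j6 now 80 t=19.5
```

```bash
python3 -m jog '[[-0.1165,-0.1663,0,14.8,60],[-0.1165,-0.1663,0,14.8,60],[-0.1165,-0.1663,0,14.8,60],[-0.1165,-0.1663,0,14.8,60],[-0.1165,-0.1663,0.0,14.8,60],[-0.1165,-0.1663,0.05,14.8,60],[-0.1165,-0.1663,0.06,14.8,60],[-0.1165,-0.1663,0.06,14.8,60]]'
python3 - <<'E'
from h import *
s=shot("scene","s10")
cv2.imwrite("pics/s10c.png",cv2.resize(s["image"][190:340,230:420,::-1],(760,600),interpolation=cv2.INTER_CUBIC))
go(625,126.2,32,-101.3)
E
```

```text
time: 20.3
tool_pos: [624.2, 124.3, 105.5]
tcp_rot: [-178.1, 0.4, -101.4]
ft_force: [-0.4, -0.2, 0.8]
finger_gap: 51.5
-> (625, 126.2, 32) shift [-0.0007, 0.0039, 0.0761] len 0.076 turn -0.1 j6 now 108 t=20.4
```

View pics/s10c.png

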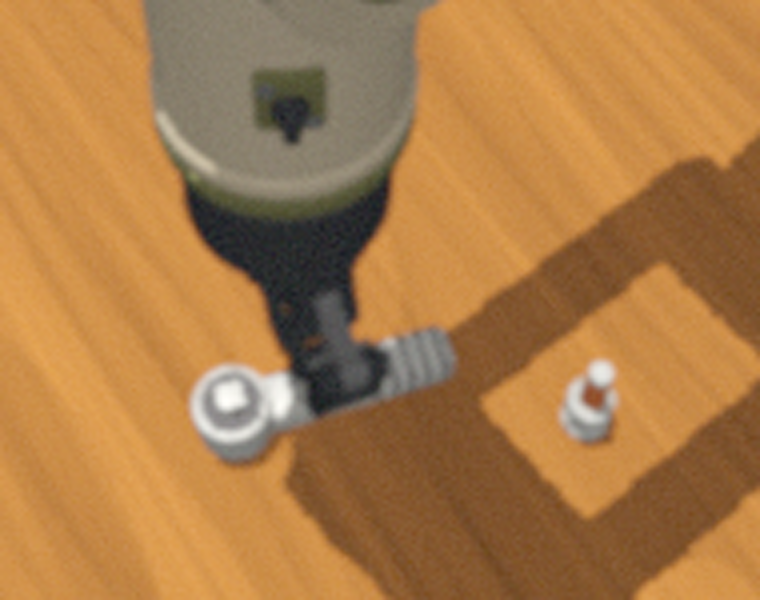

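Fingers straddle the handle just behind the head, aligned. Descend and grip.

```bash
python3 -m jog '[[-0.0007,0.0039,0.03,0,60],[-0.0007,0.0039,0.06,0,60],[-0.0007,0.0039,0.075,0,60],[-0.0007,0.0039,0.077,0,60],[-0.0007,0.0039,0.077,0,60],[-0.0007,0.0039,0.077,0,60],[-0.0007,0.0039,0.077,0,5],[-0.0007,0.0039,0.077,0,5]]' 70
python3 -m jog '[[0,0,0,0,5],[0,0,0,0,5],[0,0,0,0,5],[0,0,0,0,5]]'
python3 -m jog '[[0,0,-0.03,0,5],[0,0,-0.07,0,5],[0,0,-0.1,0,5],[0,0,-0.11,0,5]]'
python3 -c "
from h import *
go(490,-30,140,-86.5)"
```

```text
time: 21.15
tool_pos: [625.9, 126.4, 32.5]
tcp_rot: [-177.7, 0.5, -101.4]
ft_force: [0.1, 4.8, 7.2]
finger_gap: 22.9
time: 21.55
tool_pos: [626.2, 126.5, 32.9]
tcp_rot: [-177.7, 0.5, -101.4]
ft_force: [-0.3, 0.7, 3.8]
finger_gap: 19.4
time: 21.95
tool_pos: [623.3, 126.6, 146.5]
tcp_rot: [-177.4, 0.6, -101.4]
ft_force: [1.8, 0.1, -2.0]
finger_gap: 19.9
-> (490, -30, 140) shift [0.1799, 0.0999, 0.0001] len 0.206 turn -14.9 j6 now 108 t=21.9
```

```bash
python3 -m jog '[[0.18,0.1,0,-15,5],[0.18,0.1,0,-15,5],[0.18,0.1,0,-15,5],[0.18,0.1,0,-15,5],[0.18,0.1,0,-15,5],[0.18,0.1,0,-15,5],[0.18,0.1,0,-15,5]]'
python3 - <<'E'
from h import *
s=shot("scene","s11")
cv2.imwrite("pics/s11c.png",cv2.resize(s["image"][60:240,180:420,::-1],(760,570),interpolation=cv2.INTER_CUBIC))
go(496.5,-190.5,140,-86.5)
E
```

```text
time: 22.65
tool_pos: [490.1, -29.7, 139.5]
tcp_rot: [-177.4, -0.1, -86.4]
ft_force: [1.0, -0.0, -2.5]
finger_gap: 20.4
-> (496.5, -190.5, 140) shift [0.1611, 0.0041, -0.0002] len 0.161 turn 0.1 j6 now 76 t=22.7
```

View pics/s11c.png

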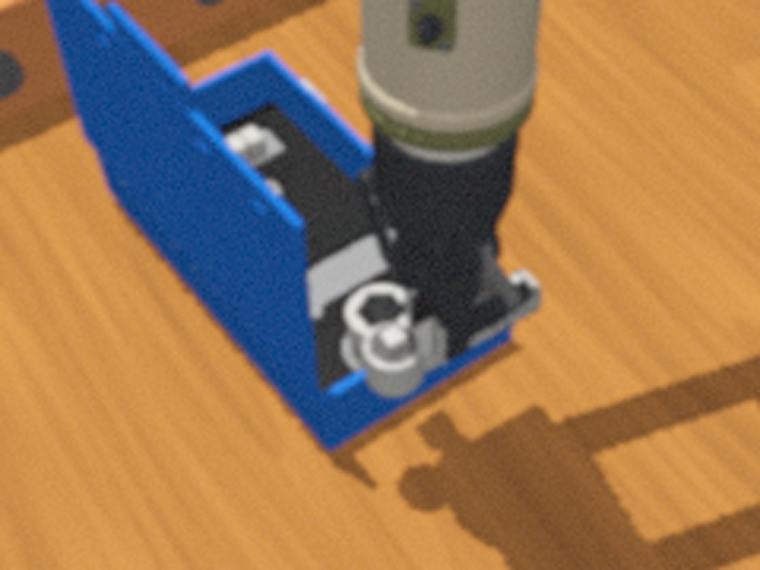

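Run:
```python
from h import *
def tri(a,ua,b,ub):
    P=[np.array(s["K"])@np.linalg.inv(np.array(s["T"]))[:3] for s in(a,b)]
    X=cv2.triangulatePoints(P[0],P[1],np.array(ua,float),np.array(ub,float)); return (X[:3]/X[3]).ravel()
a=shot("top");b=shot("scene")
for uv in [(427.5,156.0)]: print(tri(a,uv,b,(227.3,73.3)).round(1))
for s in(a,b): print([(round(d["conf"],2),np.round(d["uv"],1)) for d in r.pinpoint(s,"lid_lip")[:2]])
```

```text
[ 560.9 -224.8  244.3]
[(0.78, array([429.3, 157.1]))]
[(0.63, array([226.5,  70.7]))]
```

```bash
python3 -m jog '[[0.161,0.008,0,0,5],[0.161,0.008,0,0,5],[0.161,0.008,0,0,5],[0.161,0.008,0,0,5],[0.161,0.008,0,0,5],[0.161,0.008,0.0,0,5]]'
python3 -c "
from h import *
go(496.5,-190.7,46,-86.5)"
```

```text
time: 23.5
tool_pos: [492.9, -189.7, 139.5]
tcp_rot: [-177.4, -0.0, -86.3]
ft_force: [-0.0, 1.4, -2.7]
finger_gap: 20.1
-> (496.5, -190.7, 46) shift [0.0012, 0.0007, 0.0936] len 0.094 turn 0.2 j6 now 58 t=23.5
```

```bash
python3 -m jog '[[0.0012,0.0007,0.03,0,5],[0.0012,0.0007,0.06,0,5],[0.0012,0.0007,0.08,0,5],[0.0012,0.0007,0.09,0,5],[0.0012,0.0007,0.093,0,5],[0.0012,0.0007,0.093,0,5]]'
python3 -m jog '[[0,0,0.002,0,5],[0,0,0.002,0,5]]'
python3 -m jog '[[0,0,0.002,0,5],[0,0,0.002,0,5]]'
```

```text
time: 24.1
tool_pos: [496.9, -190.1, 47.0]
tcp_rot: [-177.4, -0.0, -86.3]
ft_force: [0.0, 1.0, -2.8]
finger_gap: 20.1
time: 24.3
tool_pos: [497.9, -190.3, 46.1]
tcp_rot: [-177.3, -0.1, -86.2]
ft_force: [0.0, -0.1, -4.5]
finger_gap: 20.1
time: 24.5
tool_pos: [498.3, -190.5, 44.6]
tcp_rot: [-177.2, -0.1, -86.2]
ft_force: [-0.1, 0.7, -2.9]
finger_gap: 20.1
```

```bash
python3 -m jog '[[0,0.002,0.002,0,5],[0,0.002,0.002,0,5]]'
python3 -m jog '[[0,0,0.002,0,5],[0,0,0.002,0,5]]'
python3 -c "
from h import *
s=shot('scene','s12')
cv2.imwrite('pics/s12c.png',cv2.resize(s['image'][60:210,200:380,::-1],(720,600),interpolation=cv2.INTER_CUBIC))
"
```

```text
time: 24.7
tool_pos: [496.9, -190.9, 43.1]
tcp_rot: [-177.2, -0.1, -86.3]
ft_force: [1.4, 0.4, -0.4]
finger_gap: 19.7
time: 24.9
tool_pos: [497.9, -191.5, 42.7]
tcp_rot: [-177.1, -0.2, -86.3]
ft_force: [-4.6, 2.6, 12.4]
finger_gap: 19.9
```

View pics/s12c.png

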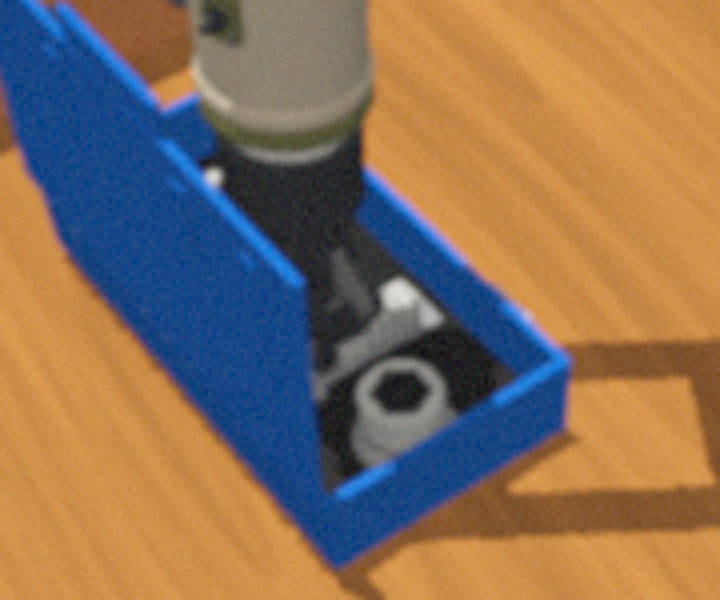

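The ratchet is on the floor: contact at 42.7 mm, the expected height. Release, rise and go back clear for a full check.

```bash
python3 -m jog '[[0,0,-0.001,0,5],[0,0,-0.001,0,45],[0,0,-0.001,0,45],[0,0,-0.001,0,45],[0,0.002,-0.03,0,45],[0,0.005,-0.07,0,45],[0,0.01,-0.11,0,45],[0,0.01,-0.14,0,45]]'
python3 -m jog '[[-0.3,0.0,-0.05,0,45],[-0.3,0.0,-0.05,0,45],[-0.3,0.0,-0.05,0,45],[-0.3,0.0,-0.05,0,20],[-0.3,0,-0.05,0,0],[-0.3,0,-0.05,0,0],[-0.3,0,-0.05,0,0],[-0.3,0,-0.05,0,0]]'
python3 - <<'E'
from h import *
s=shot("top","t13")
cv2.imwrite('pics/t13c.png',cv2.resize(s['image'][145:250,340:490,::-1],(800,560),interpolation=cv2.INTER_CUBIC))
E
```

```text
time: 25.75
tool_pos: [480.7, -192.4, 184.5]
tcp_rot: [-177.0, -0.3, -86.3]
ft_force: [0.9, -0.5, 0.1]
finger_gap: 38.4
time: 26.55
tool_pos: [458.5, 108.3, 233.3]
tcp_rot: [-177.0, -0.3, -86.1]
ft_force: [-0.1, -0.4, 0.4]
finger_gap: -0.5
```

View pics/t13c.png

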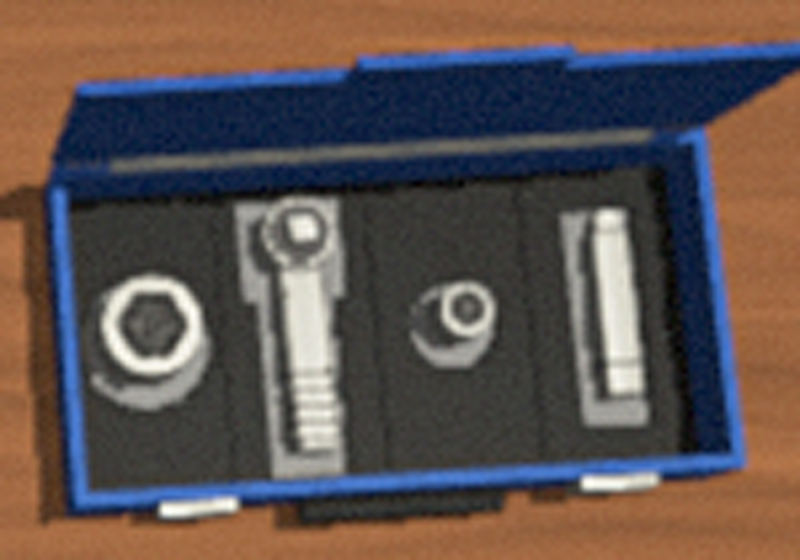

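All four pieces lie within their recess outlines, so I'll work out their residuals and plan the way behind the lid.

Run:
```python
from h import *
s=shot("top")
print("bar",ray(s,(455.8,201.6),28).round(1),"tail",ray(s,(399.6,229),32).round(1),"stub",ray(s,(396.6,187.8),50).round(1))
go(620,-60,310,-86.5);go(610,-222,310,-86.5)
```

```text
bar [ 497.7 -347.    28. ] tail [ 425.1 -196.6   32. ] stub [ 529.8 -188.9   50. ]
-> (620, -60, 310) shift [0.1767, -0.1541, -0.0685] len 0.244 turn 0.2 j6 now 93 t=26.6
-> (610, -222, 310) shift [0.3377, -0.1336, -0.0688] len 0.370 turn 0.2 j6 now 93 t=26.6
```

```bash
python3 -m jog '[[0.0,-0.05,-0.069,0,0],[0.0,-0.1,-0.069,0,0],[0.05,-0.14,-0.069,0,0],[0.1,-0.165,-0.069,0,0],[0.15,-0.165,-0.069,0,0],[0.19,-0.165,-0.069,0,0],[0.23,-0.165,-0.069,0,0],[0.27,-0.155,-0.069,0,0]]'
python3 -m jog '[[0.05,0,0,0,0],[0.066,0,0,0,0],[0.066,0,0,0,0]]'
python3 -c "
from h import *
go(612,-222,235,-86.5);go(612,-222,300,-86.5)"
```

```text
time: 27.45
tool_pos: [626.7, -156.0, 309.8]
tcp_rot: [-177.1, -0.3, -86.5]
ft_force: [0.9, 0.2, -0.1]
finger_gap: 0.4
time: 27.75
tool_pos: [629.1, -227.5, 308.7]
tcp_rot: [-177.2, -0.3, -86.9]
ft_force: [0.1, 0.7, 0.4]
finger_gap: 0.1
-> (612, -222, 235) shift [-0.0068, 0.0204, 0.0728] len 0.076 turn -0.4 j6 now 62 t=27.8
-> (612, -222, 300) shift [-0.0065, 0.0172, 0.0078] len 0.020 turn -0.4 j6 now 62 t=27.8
```

Down behind the lid, then compute the arc.

```bash
python3 -m jog '[[-0.004,0.01,0.04,0,0],[-0.004,0.015,0.072,0,0],[-0.004,0.02,0.074,0,0],[-0.004,0.02,0.074,0,0]]'
python3 - <<'E'
from h import *
cv=shot("scene","s14"); cv2.imwrite('pics/s14c.png',cv2.resize(cv["image"][0:200,150:400,::-1],(750,600)))
q=r.sense(); print(q["tool_pos"].round(1),q["tcp_rot"].round(1))
u=np.array([.998,.061]); h=np.array([568.8,-224.3])
for th in (1.53,1.4,1.2,1.0,.8,.6,.4,.25,.1,0):
    p=-155*np.cos(th)+6*np.sin(th)+11; z=60.5+155*np.sin(th)+6*np.cos(th)+22
    x,y=h+u*p; print(th,end=" "); go(round(x,1),round(y,1),round(z,1))
E
```

```text
time: 28.15
tool_pos: [611.5, -224.4, 233.2]
tcp_rot: [-177.3, -0.2, -86.9]
ft_force: [0.6, -1.1, 1.2]
finger_gap: 0.3
[ 612.8 -224.8  235.3] [-177.1   -0.3  -86.9]
1.53 -> (np.float64(579.5), np.float64(-223.6), np.float64(237.6)) shift [-0.003, 0.033, -0.0039] len 0.033 turn 0.0 j6 now 62 t=28.2
1.4 -> (np.float64(559.4), np.float64(-224.9), np.float64(236.3)) shift [-0.0028, 0.0532, -0.0036] len 0.053 turn 0.0 j6 now 62 t=28.2
1.2 -> (np.float64(529.3), np.float64(-226.7), np.float64(229.1)) shift [-0.0027, 0.0837, 0.002] len 0.084 turn 0.0 j6 now 62 t=28.2
1.0 -> (np.float64(501.2), np.float64(-228.4), np.float64(216.2)) shift [-0.0026, 0.1124, 0.0135] len 0.113 turn 0.0 j6 now 62 t=28.2
0.8 -> (np.float64(476.3), np.float64(-230.0), np.float64(197.9)) shift [-0.0024, 0.1382, 0.0306] len 0.142 turn 0.0 j6 now 62 t=28.2
0.6 -> (np.float64(455.5), np.float64(-231.2), np.float64(175.0)) shift [-0.0025, 0.1602, 0.0524] len 0.169 turn 0.0 j6 now 62 t=28.2
0.4 -> (np.float64(439.6), np.float64(-232.2), np.float64(148.4)) shift [-0.0025, 0.1774, 0.0782] len 0.194 turn 0.0 j6 now 62 t=28.2
0.25 -> (np.float64(431.4), np.float64(-232.7), np.float64(126.7)) shift [-0.0026, 0.1867, 0.0994] len 0.212 turn 0.0 j6 now 62 t=28.2
0.1 -> (np.float64(426.5), np.float64(-233.0), np.float64(103.9)) shift [-0.0026, 0.1928, 0.122] len 0.228 turn 0.0 j6 now 62 t=28.2
0 -> (np.float64(425.1), np.float64(-233.1), np.float64(88.5)) shift [-0.0027, 0.1949, 0.1373] len 0.238 turn 0.0 j6 now 62 t=28.2
```

View pics/s14c.png

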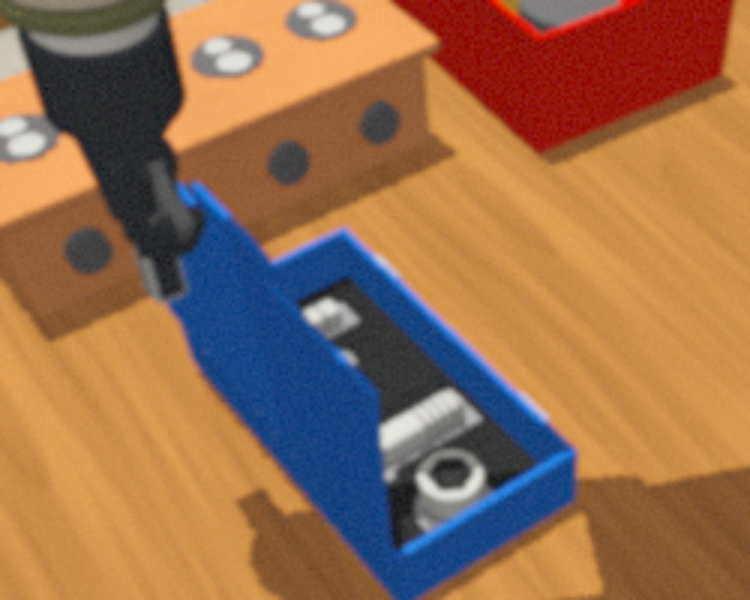

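The closed fingers stand behind the lip at about (165,260), clear of the lid. I'll swing it along the arc.

```bash
python3 -m jog '[[-0.003,0.018,-0.003,0,0],[-0.003,0.033,-0.004,0,0],[-0.003,0.048,-0.004,0,0],[-0.003,0.063,-0.003,0,0],[-0.003,0.078,0.001,0,0],[-0.003,0.093,0.006,0,0],[-0.003,0.105,0.011,0,0],[-0.003,0.112,0.0135,0,0]]'
python3 -c "
from h import *
q=r.sense();print(q['ft_force'])
for p in((489,-229,208),(476.3,-230,197.9),(455.5,-231.2,175),(439.6,-232.2,148.4),(431.4,-232.7,126.7),(426.5,-233,104),(425,-233,88.5)): go(*p)
s=shot('scene','s15'); cv2.imwrite('pics/s15c.png',cv2.resize(s['image'][0:200,150:400,::-1],(750,600)))"
```

```text
time: 29.0
tool_pos: [502.7, -228.7, 219.5]
tcp_rot: [-176.9, -0.5, -86.9]
ft_force: [1.1, -0.6, 1.8]
finger_gap: 0.0
[ 1.0636371  -0.56711103  1.78504376]
-> (489, -229, 208) shift [-0.0005, 0.0143, 0.0108] len 0.018 turn 0.0 j6 now 56 t=29.0
-> (476.3, -230, 197.9) shift [-0.0003, 0.0276, 0.0202] len 0.034 turn 0.0 j6 now 56 t=29.0
-> (455.5, -231.2, 175) shift [-0.0004, 0.0496, 0.0419] len 0.065 turn 0.0 j6 now 56 t=29.0
-> (439.6, -232.2, 148.4) shift [-0.0005, 0.067, 0.0676] len 0.095 turn 0.0 j6 now 56 t=29.0
-> (431.4, -232.7, 126.7) shift [-0.0007, 0.0764, 0.0888] len 0.117 turn 0.0 j6 now 56 t=29.0
-> (426.5, -233, 104) shift [-0.0008, 0.0825, 0.1112] len 0.138 turn 0.0 j6 now 56 t=29.0
-> (425, -233, 88.5) shift [-0.001, 0.0849, 0.1266] len 0.152 turn 0.0 j6 now 56 t=29.0
```

View pics/s15c.png

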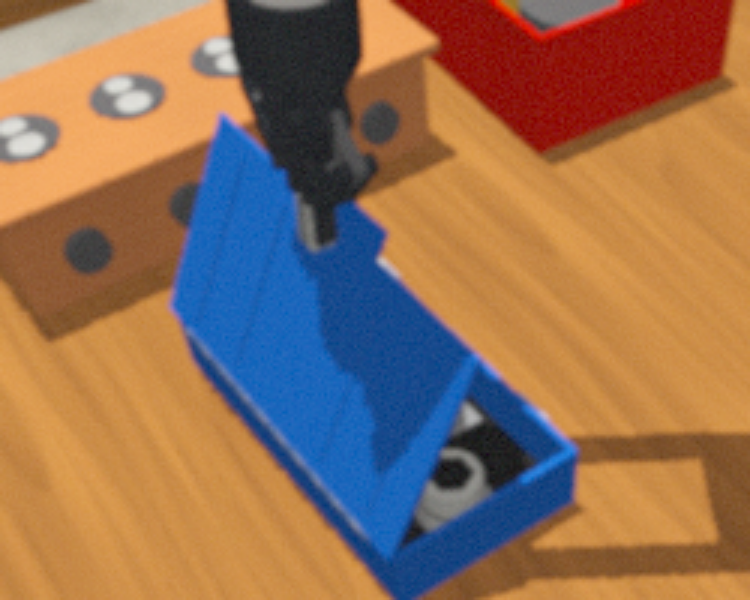

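The lid follows and is now at about 1 rad, with the fingers on the outer face near the lip. I continue down to shut.

```bash
python3 -m jog '[[-0.0005,0.0143,0.0108,0,0],[-0.0005,0.0276,0.02,0,0],[-0.0005,0.039,0.03,0,0],[-0.0005,0.0496,0.042,0,0],[-0.0005,0.059,0.055,0,0],[-0.0005,0.067,0.068,0,0],[-0.0005,0.072,0.079,0,0],[-0.0005,0.0764,0.089,0,0]]'
python3 -m jog '[[0,0.004,0.012,0,0],[0,0.006,0.022,0,0],[0,0.008,0.031,0,0],[0,0.009,0.037,0,0],[0,0.009,0.039,0,0],[0,0.009,0.039,0,0]]'
python3 -m jog '[[0,0,0.002,0,0],[0,0,0.002,0,0]]'
```

```text
time: 29.85
tool_pos: [430.6, -232.9, 125.4]
tcp_rot: [-176.9, -0.5, -86.9]
ft_force: [0.8, -0.4, 1.0]
finger_gap: 0.0
time: 30.45
tool_pos: [423.8, -233.5, 88.4]
tcp_rot: [-177.0, -0.4, -86.8]
ft_force: [-14.9, 9.2, 31.0]
finger_gap: 0.1
time: 30.65
tool_pos: [423.8, -233.5, 88.4]
tcp_rot: [-177.0, -0.4, -86.8]
ft_force: [-13.2, 8.3, 27.6]
finger_gap: 0.2
```

It pressed on at 88.4 mm, matching the closed height of 88.5 mm. Back off and check.

```bash
python3 -m jog '[[0,0,-0.02,0,0],[0,0,-0.06,0,0],[0,0,-0.1,0,0],[-0.1,0,-0.12,0,0],[-0.2,0,-0.12,0,0],[-0.25,0,-0.12,0,0],[-0.25,0,-0.12,0,0],[-0.25,0,-0.12,0,0]]'
python3 - <<'E'
from h import *
a=shot("top");b=shot("scene","s16")
cv2.imwrite('pics/s16c.png',cv2.resize(b['image'][30:210,150:390,::-1],(760,570)))
from scipy.linalg import null_space
P=[np.array(s["K"])@np.linalg.inv(np.array(s["T"]))[:3] for s in(a,b)]
d=[r.pinpoint(s,"lid_lip")[0] for s in(a,b)]
X=cv2.triangulatePoints(P[0],P[1],*[np.array(k["uv"],float) for k in d]); print((X[:3]/X[3]).ravel(),[k["conf"] for k in d],r.sense()["tool_pos"],r.sense()["ft_force"])
E
```

```text
time: 31.45
tool_pos: [403.3, 17.1, 206.5]
tcp_rot: [-177.0, -0.4, -86.9]
ft_force: [0.2, -0.1, -0.7]
finger_gap: -0.4
[ 383.56315985 -235.42411982   70.78958176] [0.67, 0.67] [403.67565026  16.63170365 206.3304788 ] [-0.18060908 -0.62713828  0.67843242]
```

Run:
```python
from h import *
for c in("top","scene"):
    s=shot(c); d=r.pinpoint(s,"lid_lip")[0]; print(c,"lip at z=63.5:",ray(s,d["uv"],63.5).round(1),"expected [385,-235.5]")
    im=rect(s,66.5,370,600,-410,-50); h=cv2.cvtColor(im,cv2.COLOR_RGB2HSV)
    m=((h[...,0]>100)&(h[...,0]<125)&(h[...,1]>150)&(h[...,2]>60))
    f=lambda x,y:(int((600-x)*2),int((-50-y)*2))
    # lateral extent at mid depth, lip lateral extent
    for x in (393,440,490,540):
        row=m[f(x,0)[1] if 0 else f(x,0)[0]]; i=np.flatnonzero(row); print(x,"y from",-50-i.max()/2,"to",-50-i.min()/2)
```

```text
top lip at z=63.5: [ 380.9 -234.2   63.5] expected [385,-235.5]
393 y from -278.0 to -94.0
440 y from -389.0 to -98.5
490 y from -385.5 to -102.0
540 y from -383.0 to -64.0
scene lip at z=63.5: [ 385.2 -232.9   63.5] expected [385,-235.5]
393 y from -276.5 to -192.0
440 y from -388.0 to -50.0
490 y from -385.5 to -50.0
540 y from -382.5 to -50.0
```

The lid's right-hand edge comes out within 1–1.5 mm from both cameras when placed on the closed plane (z = 66.5). A lid open by 0.04 rad would put them about 6 mm apart at the lip, so it is closed. Handing in.

```bash
python3 -c "
from h import *
q=r.sense();print(q['time'],q['ft_force'],q['tool_pos']);print(r.hand_in())"
```

```text
31.85 [ 0.75554711 -0.04522306 -0.07863529] [403.80306671  13.94683652 206.19979788]
the job is handed in; nothing more can be done
None
```

I put the large socket, small socket, extension bar and ratchet into their own recesses, then swung the lid shut with the closed fingers and backed the arm clear. I handed the job in at 31.9 s; it reports no verdict.

**Pieces:** The last look before closing showed all four inside their outlines. Both sockets were within about 2 mm of centre, the ratchet within about 3 mm and the bar about 4.5 mm off. The bar and ratchet each met the recess floor at the expected height when lowered.

**Lid:** The lid stopped hard under about 30 N with the fingertips at 66.4 mm, against 66.5 mm for fully closed. Its edges agree between the two cameras to 1–1.5 mm on the closed plane.

**Disagreement:** One triangulation of the lip from the network's points gave a height of 70.8 mm against 63.5 mm expected, almost at the 0.04 rad limit. I put this down to network noise. I couldn't view a final picture because the 16-picture limit had been reached.

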